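# Weigh a ceramic test piece and set it on the height comparator

### The job

Take the stepped ceramic test piece from its cradle, set it down on the middle of the balance pan and let go of it for about two seconds so that it can be weighed. Then set it flat between the two guides of the height comparator, centred along them, with its low step towards the side where the dial hangs. The ceramic chips and the balance is delicate: take the piece with a light grip (about 40 N at most), set it down without a bump, and leave everything else where it is.

Things in the scene. Friction and masses are not known exactly. Their poses are not given: they have to be found in the camera images.
- test_piece: white ceramic test piece, 0.33 kg: a block 60 long (its x) by 36 wide (its y), 30 high over 45 mm of its length and only 18 high over the last 15 mm at its +x end (the low step). Origin: centre of the underside of the 60 x 36 footprint, z up. Starts flat in the cradle, x about along the cradle's x. A grip of over 40 N (each finger) or a bump damages it
- step_end (a point): point in the middle of the low end face of the test piece (30 mm from its origin along its x, 9 mm above its underside)
- cradle: black fixed cradle: plate 180 x 110, top 6 over the table, x from -60 to +120; origin on the table under the test piece's place. Cheeks at x = -40 and +40, 12 thick, 36 wide, up to 34 over the table, stand 4 mm from the piece's ends: here it can only be taken across its 36 mm width, where it is open
- balance: white precision balance, fixed, 220 deep (x from -135 to +85) and 170 wide, 58 high, a keypad and display at its front (-x) up to 64 high. Origin on the table under the centre of the pan
- scale_pan: round steel pan of the balance, 120 diameter, flat, free all round. Origin: centre of its upper face, 75 mm over the table when empty. It is sprung: it sinks about 0.4 mm for each newton put on it, at most 6 mm. More than 25 N on it harms the balance
- comparator: fixed height comparator: steel base, x -65 to +155, 140 wide (y), 25 high; origin on the table under the middle between the guides. Guides at x = -29 and +29: 12 thick, 50 long (along y), 46 apart, tops 55 over the table, open beyond their ends. Column at x = +130, 26 diameter, 190 high; dial (56 diameter, lowest 80 over the table) at x = 125, y = -118: its side is -y
- plain_bar: plain white ceramic bar 25 x 45 x 20 high, lying on the cradle's plate beyond its far cheek, at about x = +90 of the cradle; origin under its centre. Leave it
- ceramic_disc: white ceramic disc, 44 diameter, 12 high; origin under its centre. Leave it
- weight: steel calibration weight, 38 diameter, 60 high; origin under its centre. Leave it
- loupe: black loupe, 42 diameter, 38 high; origin under its centre. Leave it
Mind the look-alikes: they are no part of the job. What is shaped like the test_piece but blue or turquoise is not meant.

How it is judged:
By the outcome, as a careful person would: the job done as asked, in the order asked, and still so for the second after the job is handed in, with the robot touching nothing.
It also fails if it takes over 67 s, if anything falls off the work surface, if the arm or the gripper's body presses on something with over 40 N, if the wrist force passes 120 N, or if a joint passes its speed limit or range.

### The arm

A 6-joint arm with a two-finger parallel gripper is mounted at the origin on the work surface. World frame = base frame: x ahead of the robot, y to its left, z up, the work surface at z = 0. Lengths are in m, angles in rad, forces in N, time in s.
With the tool pointing down it reaches from about 0.3 to 0.875 m from the base axis. Payload 6.4 kg.
Tool frame: the origin (TCP) lies midway between the tips of the shut fingers; the grasp point (between the pads) lies 19 mm behind it; z points along the fingers, x is the direction in which the jaws open and shut, and the axes are right-handed (so a half turn about z gives the same grasp; the last joint's range is limited). The gripper opens to 85 mm and grips with 20 to 120 N. Pads are 22 mm wide; open, the fingers measure 114 mm over their backs; the gripper's body (76 mm by 85 mm) begins 54 mm behind the grasp point. The pads swing forward as they close: fully open they stand 13 mm farther back than shut.
Start: joints at [0.936, 0.181, 1.607, -0, 1.354, -0.206], TCP at [0.239, 0.523, 0.231] pointing down, gripper open.
Joint ranges: [-2.99, 2.99], [-0.89, 2.07], [0.3, 2.58], [-1.14, 4.28], [0, 2.63], [-3.12, 3.12]. Speed limits (rad/s): [2.57, 2.57, 3.01, 3.14, 3.14, 3.14].

### API

Orientations are given as [roll, pitch, yaw] about the fixed x, y, z axes, in that order (R = Rz(yaw) Ry(pitch) Rx(roll)).
In Python, from cell import move_to, move_l, move_joints, gripper_to, wait, solve_ik, sense, read_camera, calibration, IKError, finish_job gives the robot as it stands. Calls block until the motion is done:
- move_to(position, orientation): joint-space move of the TCP to a pose.
- move_l(position, attitude=None, rate=0.15, f_stop=None): straight line of the TCP; attitude=None keeps the orientation; rate is the mean speed in m/s. With f_stop (N) it stops when the force on the tool has changed by that much, and returns True; else False.
- move_joints(angles): joint-space move.
- gripper_to(opening): finger opening in m; the grip force is fixed at half the most; returns when the fingers have stopped.
- wait(seconds).
- solve_ik(position, orientation): joint angles nearest the present ones, or None.
- sense(): the state.
- read_camera(name): name is "scene" or "top"; returns the picture (420x560x3 uint8, red, green, blue); there is no depth.
- calibration(name): a dict with "camera_matrix" (3x3 intrinsics, pixels), "R" (3x3) and "t" (3): a world point X has camera coordinates R X + t. Camera axes: x right, y down, z forward; pixel columns grow to the right and rows downward; lengths in m; the calibration is good to about 2 mm. A picture is of the moment at which its call begins. calibration takes no time and is no camera call.
A pose or a line that the arm cannot do raises IKError and nothing moves.
- finish_job(): hands the job in, once; it reports no verdict.
The state is a dict: "t": time; "qpos": joint angles; "joint_vel": joint speeds; "joint_torque": joint torques, N m; "ee_pos": TCP position; "tool_rot": TCP orientation; "contact_force": force on the tool from outside, world axes, zero at the start; "ft_torque": the same for the moment, N m; "width": finger opening in m.
Only numpy, scipy, OpenCV 4.12 (cv2) and the standard library are available. Lean on these libraries where they do the work, as an engineer would, in place of code of your own. Each camera call takes 0.05 s, during which the arm holds its last target. There are 200 camera calls.

## Working session

There is one attempt and no reset: what is moved stays moved. The work goes in short steps, each a Python script; the robot and the scene stay as the last script left them, time stands still between calls to the robot, and variables do not carry over. Pictures are saved under pics/ and viewed, about 8 in all and at most 12, crops included, and the job is handed in when it is done.

```bash
mkdir -p pics; ls; python3 - <<'E'
from cell import *
import cv2
for n in("scene","top"):
    cv2.imwrite(f"pics/{n}0.png",read_camera(n)[:,:,::-1])
    c=calibration(n);print(n,c)
print(sense())
E
```

```text
pics
scene {'camera_matrix': array([[441.73899598,   0.        , 286.50553644],
       [  0.        , 441.73899598, 202.59316371],
       [  0.        ,   0.        ,   1.        ]]), 'R': array([[ 0.53872771,  0.84233984, -0.01536383],
       [ 0.63387048, -0.41727676, -0.65122064],
       [-0.55496006,  0.34109193, -0.75873291]]), 't': array([-0.30485082, -0.29249913,  1.26384345])}
top {'camera_matrix': array([[412.99609876,   0.        , 282.88472648],
       [  0.        , 412.99609876, 209.517718  ],
       [  0.        ,   0.        ,   1.        ]]), 'R': array([[-7.99181410e-04, -9.99817700e-01,  1.90769064e-02],
       [-9.97749805e-01, -4.81724919e-04, -6.70454721e-02],
       [ 6.70424395e-02, -1.90875611e-02, -9.97567530e-01]]), 't': array([-0.01150678,  0.56740358,  0.81960932])}
{'t': 0.1, 'qpos': array([ 9.35715902e-01,  1.81491799e-01,  1.60791061e+00, -1.70488995e-05,
        1.35378384e+00, -2.06287086e-01]), 'joint_vel': array([-0.00012583, -0.00175227, -0.00292061,  0.00066631, -0.00038651,
       -0.00110355]), 'joint_torque': array([-1.31015354e-04, -4.45880699e+01, -3.52240169e+01, -3.41866507e-04,
        4.09766013e-03, -3.73410512e-05]), 'ee_pos': array([0.23875172, 0.52254463, 0.23045889]), 'tool_rot': array([-3.14128253e+00,  1.56321627e-03,  1.14200691e+00]), 'contact_force': array([ 0.52736709,  0.2213864 , -0.52292569]), 'ft_torque': array([-0.05276286, -0.04515618, -0.00637796]), 'width': 0.08528531655828599}
```

View pics/scene0.png

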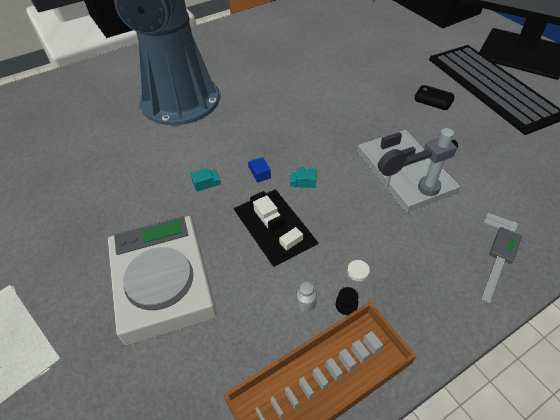

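View pics/top0.png

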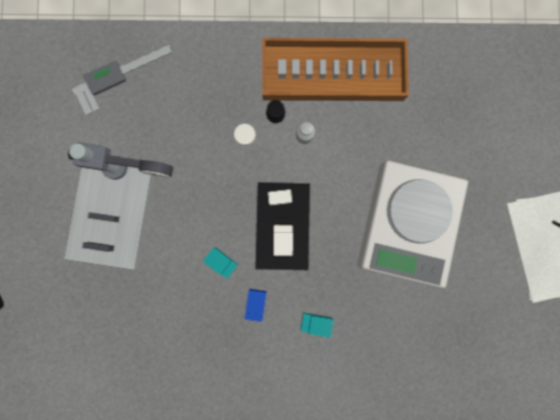

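The scene shows the balance at (160,280), the cradle with the white piece at (265,210) and the comparator at (410,170). Candidates in the top view are: the white stepped block in the cradle (283,240), which is the one wanted; the plain bar (280,197); two turquoise look-alikes (220,262) and (317,325); a blue one (256,305); and the disc (245,134). Next I'll take close crops.

```bash
python3 - <<'E'
import cv2,numpy as np
t=cv2.imread("pics/top0.png");s=cv2.imread("pics/scene0.png")
def crop(im,x,y,w,h,k):
    o=cv2.resize(im[y:y+h,x:x+w],None,fx=k,fy=k,interpolation=cv2.INTER_CUBIC)
    for i in range(0,w,10):
        cv2.line(o,(i*k,0),(i*k,6 if i%50 else 14),(0,0,255),1); 
        if i%20==0: cv2.putText(o,str(x+i),(i*k,24),0,.35,(0,0,255),1)
    for j in range(0,h,10):
        cv2.line(o,(0,j*k),(6,j*k),(0,0,255),1)
        if j%20==0: cv2.putText(o,str(y+j),(8,j*k+4),0,.35,(0,0,255),1)
    return o
a=crop(t,245,175,80,100,6); b=crop(s,230,185,50,100//2*2,6)
cv2.imwrite("pics/c1.png",np.hstack([a,b]))
cv2.imwrite("pics/c2.png",np.hstack([crop(t,60,135,120,140,4),crop(t,355,155,80*15//10,140,4)[:, :320*3//2]])[:,:800*2][:, :960])
im=cv2.imread("pics/c2.png");print(im.shape)
cv2.imwrite("pics/c2.png",cv2.resize(im,None,fx=.83,fy=.83,interpolation=cv2.INTER_AREA))
E
```

```text
(560, 960, 3)
```

View pics/c1.png

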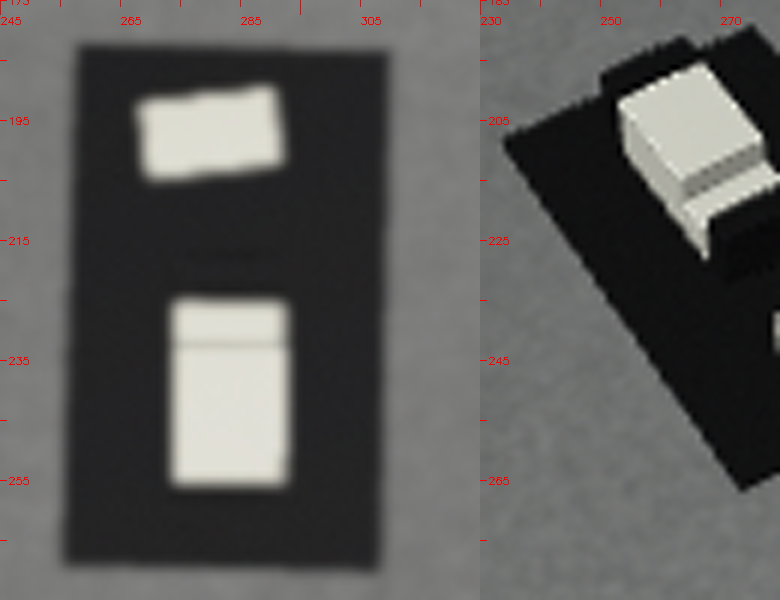

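View pics/c2.png

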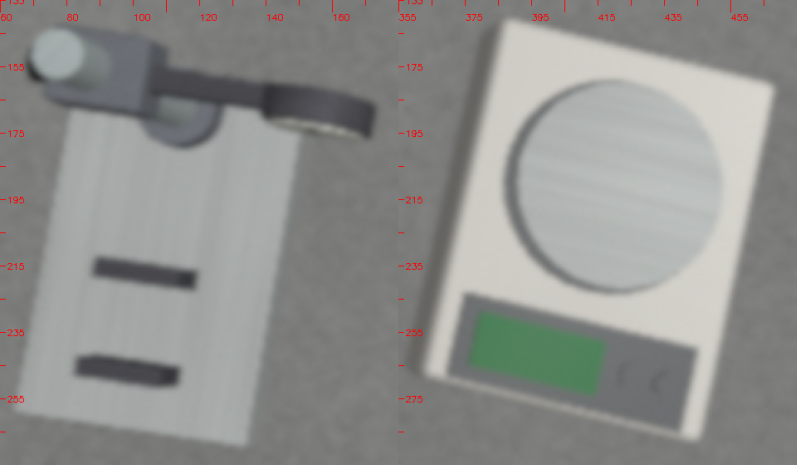

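View pics/c3.png

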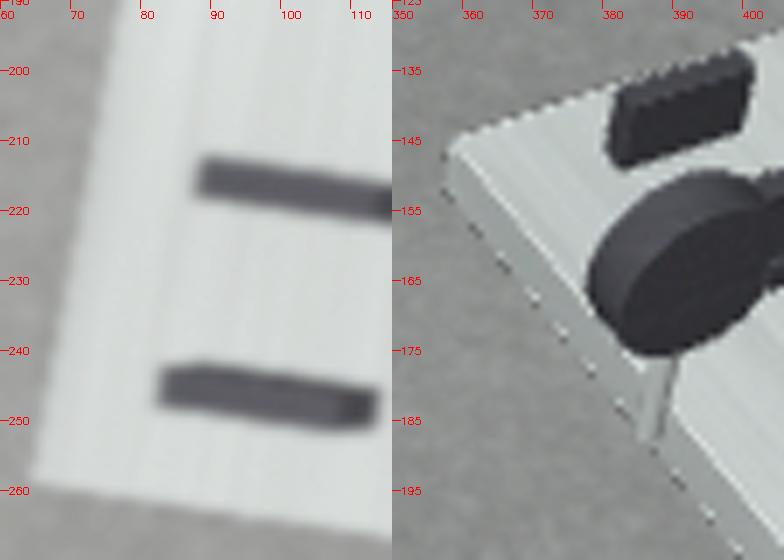

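```bash
cat > h.py <<'E'
import numpy as np
from scipy.optimize import least_squares
from cell import *
def proj(n,X):
    c=calibration(n); p=(np.atleast_2d(X)@c["R"].T+c["t"])@c["camera_matrix"].T
    return p[:,:2]/p[:,2:]
def fit(obs,g,zfree=False):
    """obs: list of (cam,[x,y,z] local,[u,v]); g=(x,y,yaw) -> pose, residuals px"""
    L=np.array([o[1] for o in obs],float); U=np.array([o[2] for o in obs],float)
    def w(q):
        c,s=np.cos(q[2]),np.sin(q[2])
        return np.c_[q[0]+c*L[:,0]-s*L[:,1],q[1]+s*L[:,0]+c*L[:,1],L[:,2]]
    def r(q):
        W=w(q); return np.array([proj(o[0],W[i])[0]-U[i] for i,o in enumerate(obs)]).ravel()
    S=least_squares(r,g,loss='soft_l1'); return S.x,r(S.x).reshape(-1,2).round(1)
def ray(n,u,v,z):
    c=calibration(n); d=c["R"].T@np.linalg.solve(c["camera_matrix"],[u,v,1]); o=-c["R"].T@c["t"]
    return o+d*(z-o[2])/d[2]
E
python3 - <<'E'
from h import *
T="top";o=.42
# piece (z incl. cradle 6mm)
P=[(T,[-.03,.018,.036],[245+171/6-o,175+487/6-o]),(T,[-.03,-.018,.036],[245+289/6-o,175+487/6-o]),
(T,[.015,.018,.036],[245+172/6-o,175+344/6-o]),(T,[.015,-.018,.036],[245+288/6-o,175+344/6-o]),
(T,[.03,.018,.024],[245+172/6-o,175+298/6-o]),(T,[.03,-.018,.024],[245+287/6-o,175+300/6-o])]
q,r=fit(P,[.5,0,0]);print("piece",q,r.tolist())
S="scene"
f=lambda a,b:[230+(a-480)/6-o,185+b/6-o]
PS=[(S,[-.03,-.018,.036],f(619,100)),(S,[-.03,.018,.036],f(706,64)),(S,[.015,.018,.036],f(763,138)),(S,[.015,-.018,.036],f(684,182))]
q,r=fit(PS,[.5,0,0]);print("piece scene",q,r.tolist())
C=[(T,[.06-.12,.055,.006],[245+62/6-o,175+565/6-o]),(T,[-.06,-.055,.006],[245+381/6-o,175+570/6-o]),(T,[.12,.055,.006],[245+78/6-o,175+46/6-o]),(T,[.12,-.055,.006],[245+389/6-o,175+51/6-o])]
q,r=fit(C,[.5,0,0]);print("cradle",q,r.tolist())
G=[(T,[.035,.025,.055],[89.3,212.3]),(T,[.023,.025,.055],[88,218.1]),(T,[-.035,.025,.055],[82.4,248.1]),
(T,[.035,-.025,.025],[119.3,216.3]),(T,[.023,-.025,.025],[118.7,222]),(T,[-.023,-.025,.025],[114,246]),
(T,[-.023,-.025,.055],[109.3,246.4]),(T,[-.035,-.025,.055],[107.1,251.6]),
(T,[-.065,.07,.025],[64.3,258.9]),(T,[-.065,-.07,.025],[134.1,268.7])]
q,r=fit(G,[.5,.35,0]);print("comp",q,r.tolist())
h=lambda a,b:[350+(a-392)/7-o,125+b/7-o]
GS=[(S,[-.065,.07,.025],h(452,148)),(S,[-.023,.025,.055],h(750,52)),(S,[-.035,.025,.055],h(735,45)),(S,[-.023,-.025,.055],h(622,103)),(S,[-.023,-.025,.025],h(625,168))]
q,r=fit(GS,[.5,.35,-.1]);print("comp scene",q,r.tolist())
B=[(T,[.085,.085,.058],[387.4,160.4]),(T,[.085,-.085,.058],[468.1,180.9]),(T,[-.135,.085,.058],[362.7,268]),(T,[-.135,-.085,.058],[445.5,287.5]),(T,[0,0,.075],[421.4,211.2])]
q,r=fit(B,[.5,-.3,0]);print("bal",q,r.tolist(),ray(T,421.4,211.2,.075))
E
```

```text
piece [ 0.50622824 -0.01129094 -0.00369728] [[0.7, -0.8], [-0.8, -0.7], [0.6, 0.2], [-0.6, 0.3], [0.7, 0.5], [-0.6, 0.2]]
piece scene [ 0.50559041 -0.01108762 -0.00866393] [[0.0, 0.2], [-0.3, -0.5], [0.9, 0.3], [-0.5, -0.0]]
cradle [ 0.50516713 -0.01042318 -0.02187122] [[-0.3, 0.4], [0.4, 0.6], [-0.7, -0.7], [0.5, -0.3]]
comp [ 0.52196371  0.34387207 -0.14605405] [[-0.8, -0.4], [-0.6, -0.0], [-0.4, -0.1], [0.8, 0.2], [0.4, 0.4], [1.1, -0.7], [-0.2, -0.8], [0.9, 0.2], [-0.5, 0.5], [-0.1, 0.9]]
comp scene [ 0.51818896  0.34879375 -0.01838927] [[42.4, -19.3], [-0.5, 0.6], [-1.7, -1.1], [1.7, 0.7], [-0.6, 0.7]]
bal [ 0.56092975 -0.27546592 -0.24710579] [[-1.1, -1.4], [2.1, -0.7], [-2.3, 0.6], [0.5, 2.7], [0.4, -0.2]] [ 0.56056064 -0.27473396  0.075     ]
```

```bash
python3 - <<'E'
from h import *
o=.42;S="scene"
h=lambda a,b:np.array([350+(a-392)/7-o,125+b/7-o])
q=[.522,.344,-.146];c,s=np.cos(q[2]),np.sin(q[2])
for l in ([-.065,-.07,.025],[-.023,-.025,.055],[-.035,-.025,.055],[-.023,.025,.055],[-.035,.025,.055],[-.023,-.025,.025]):
    p=proj(S,[q[0]+c*l[0]-s*l[1],q[1]+s*l[0]+c*l[1],l[2]])[0]; print(l,((p-[350-o,125-o])*7+[392,0]).round())
y=np.pi/2-.006
move_to([.5018,-.0111,.10],[np.pi,0,y]); print(sense()["t"],sense()["width"])
move_l([.5018,-.0111,.03],rate=.12); move_l([.5018,-.0111,.010],rate=.04)
s=sense();print(s["t"],s["ee_pos"],s["contact_force"])
for w in(.045,.038,.0365,.036,.0355,.035):
    gripper_to(w);s=sense();print(w,s["width"].round(5),s["t"],s["contact_force"].round(2),s["ft_torque"].round(3))
E
```

```text
[-0.065, -0.07, 0.025] [446. 140.]
[-0.023, -0.025, 0.055] [632. 111.]
[-0.035, -0.025, 0.055] [613.  90.]
[-0.023, 0.025, 0.055] [756.  70.]
[-0.035, 0.025, 0.055] [736.  49.]
[-0.023, -0.025, 0.025] [619. 176.]
2.2833 0.0855196671555987
3.6667 [ 0.50172406 -0.01107869  0.00984212] [ 0.09189038 -0.62517398 -0.04960049]Traceback (most recent call last):
  File "<stdin>", line 12, in <module>
AttributeError: 'float' object has no attribute 'round'
```

```bash
python3 - <<'E'
from h import *
for w in(.038,.0365,.036,.0355,.035):
    gripper_to(w);s=sense();print(w,round(s["width"],5),s["t"],s["contact_force"].round(2),s["ft_torque"].round(3))
E
```

```text
0.038 0.03803 4.3833 [-0.32 -2.52  0.66] [-0.201  0.058 -0.073]
0.0365 0.03622 4.6 [-1.57 -3.32  1.75] [-0.533  0.137 -0.011]
0.036 0.03603 4.8167 [-1.24 -3.34  2.51] [-0.551  0.092 -0.047]
0.0355 0.03561 5.0333 [-0.33 -4.65  4.44] [-0.643  0.166 -0.015]
0.035 0.03545 5.25 [-1.01 -4.25  5.37] [-0.658  0.236 -0.023]
```

```bash
python3 - <<'E'
from h import *
import cv2
move_l([.5018,-.0111,.022],rate=.03);wait(.2)
s=sense();print(s["t"],s["width"],s["ee_pos"],s["contact_force"].round(2),s["ft_torque"].round(3))
a=read_camera("scene")[150:290,190:330,::-1];b=read_camera("top")[160:300,210:350,::-1]
cv2.imwrite("pics/g1.png",cv2.resize(np.hstack([a,b]),None,fx=2.8,fy=2.8,interpolation=cv2.INTER_CUBIC))
E
```

```text
6.0 0.035557281023646484 [ 0.50158734 -0.01105317  0.02180111] [-0.49 -0.08 -2.8 ] [-0.02  -0.005 -0.051]
```

View pics/g1.png

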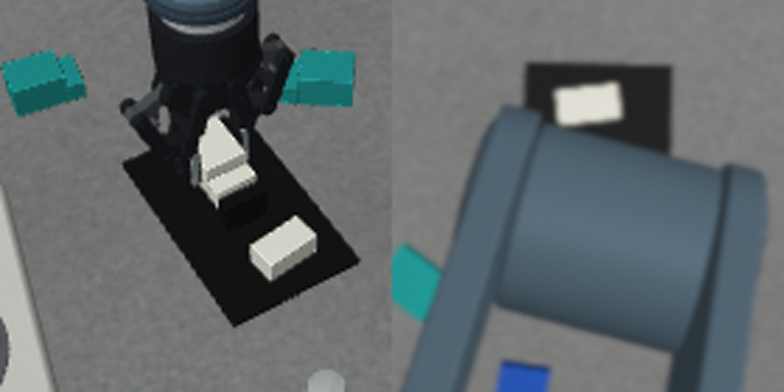

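The white stepped piece is lifted between the fingers and clear of the cradle, and the load of about 2.8 N agrees with its weight. Next is the pan.

```bash
python3 - <<'E'
from h import *
def st(m):
    s=sense();print(m,round(s["t"],2),round(s["width"],5),s["ee_pos"].round(4),s["contact_force"].round(2),s["ft_torque"].round(3))
x,y=.5567,-.275
move_l([.5018,-.0111,.13],rate=.1); move_l([x,y,.13],rate=.15); st("over")
move_l([x,y,.084],rate=.06); wait(.2); st("above")
for z in(.081,.080,.079,.0785,.078,.0775):
    hit=move_l([x,y,z],rate=.012); wait(.1); st(z)
    if sense()["contact_force"][2]>-.6: break
E
```

```text
over 9.28 0.0356 [ 0.5567 -0.2742  0.13  ] [-0.69  0.65 -2.77] [-0.006  0.039 -0.017]
above 10.4 0.03567 [ 0.557  -0.2752  0.0846] [-0.74 -0.18 -2.33] [-0.033 -0.011  0.001]
0.081 10.9 0.03534 [ 0.5567 -0.275   0.081 ] [-0.04 -0.3  -2.74] [-0.008  0.079 -0.032]
0.08 11.25 0.0357 [ 0.5567 -0.275   0.08  ] [-0.56 -0.83 -2.41] [-0.075 -0.026  0.023]
0.079 11.6 0.03546 [ 0.5568 -0.2751  0.0791] [ 1.14  0.17 -2.31] [-0.064 -0.089  0.057]
0.0785 11.95 0.03543 [ 0.5568 -0.2751  0.0787] [ 0.35  0.07 -1.91] [-0.011 -0.073 -0.025]
0.078 12.3 0.03605 [ 0.5568 -0.2751  0.0782] [ 0.36  0.86 -0.17] [ 0.    -0.01  -0.037]
```

```bash
python3 - <<'E'
from h import *
import cv2
def st(m):
    s=sense();print(m,round(s["t"],2),round(s["width"],5),s["ee_pos"].round(4),s["contact_force"].round(2),s["ft_torque"].round(3))
x,y=.5567,-.275
move_l([x,y,.0777],rate=.012); wait(.1); st("down")
gripper_to(.037);gripper_to(.05);gripper_to(.085);st("rel")
move_l([x,y,.16],rate=.15); st("up")
q=[.45,-.02,.16]  # clear of the top camera view
move_l([.40,-.10,.20],rate=.25); st("clear")
a=read_camera("scene")[200:350,90:230,::-1];b=read_camera("top")[150:300,350:490,::-1]
cv2.imwrite("pics/p1.png",cv2.resize(np.hstack([a,b]),None,fx=2.8,fy=2.8,interpolation=cv2.INTER_CUBIC))
E
```

```text
down 12.65 0.03566 [ 0.5568 -0.2751  0.0778] [0.08 0.02 0.72] [-0.066 -0.075 -0.042]
rel 13.59 0.08494 [ 0.5567 -0.275   0.0777] [-0.21 -0.9  -0.99] [ 0.021 -0.003 -0.019]
up 14.29 0.08506 [ 0.5562 -0.2746  0.1592] [-0.8  -0.21 -0.19] [ 0.034 -0.005 -0.032]
clear 15.39 0.08523 [ 0.4004 -0.1006  0.1998] [0.73 0.23 0.53] [0.038 0.007 0.023]
```

View pics/p1.png

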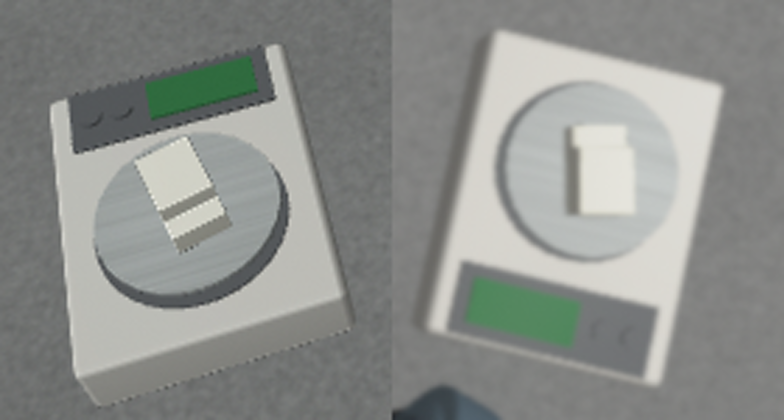

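```bash
cat >> h.py <<'E'
def st(m):
    s=sense();print(m,round(s["t"],2),round(s["width"],5),s["ee_pos"].round(4),s["contact_force"].round(2),s["ft_torque"].round(3))
E
python3 - <<'E'
from h import *
import cv2
T="top";S="scene";z=.1037;o=.3
f=lambda a,b:[350+(a-392)/2.8-o,150+b/2.8-o]; g=lambda a,b:[90+a/2.8-o,200+b/2.8-o]
P=[(T,[-.03,.018,z],f(581,214)),(T,[-.03,-.018,z],f(635,216)),(T,[.015,.018,z],f(580,147)),(T,[.015,-.018,z],f(634,150))]
q1,r=fit(P,[.56,-.27,0]);print(q1,r.tolist())
P=[(S,[-.03,-.018,z],g(134,159)),(S,[-.03,.018,z],g(187,137)),(S,[.015,.018,z],g(214,187)),(S,[.015,-.018,z],g(161,217))]
q2,r=fit(P,[.56,-.27,0]);print(q2,r.tolist())
print("t",sense()["t"])
E
```

```text
[ 0.56005065 -0.27423706 -0.02258616] [[-0.3, 0.5], [-0.0, 0.2], [0.1, -0.1], [0.2, -0.7]]
[ 0.56146496 -0.27431734 -0.00276734] [[0.1, 1.3], [0.2, 0.1], [0.1, -0.1], [-0.4, -1.1]]
t 15.4917
```

```bash
python3 - <<'E'
from h import *
x,y,w=.5605,-.2745,-.008
move_to([x,y,.15],[np.pi,0,w]); st("over")
move_l([x,y,.09],rate=.12)
h=move_l([x,y,.0717],rate=.03,f_stop=5); st(h)
for k in(.064,.061,.060,.0595,.059):
    gripper_to(k); st(k)
E
```

```text
over 16.81 0.0852 [ 0.5603 -0.2743  0.1498] [-0.27  0.53  0.16] [ 0.018  0.025 -0.031]
False 18.22 0.08482 [ 0.5605 -0.2745  0.0717] [ 0.82  0.1  -0.49] [-0.006 -0.026 -0.023]
0.064 18.57 0.06366 [ 0.5606 -0.2746  0.0718] [ 0.3  -0.6  -0.47] [ 0.04  -0.004 -0.029]
0.061 18.78 0.06106 [ 0.5605 -0.2745  0.0717] [-0.23  0.07  0.1 ] [-0.07   0.037  0.024]
0.06 19.0 0.06012 [ 0.5604 -0.2745  0.0717] [-0.33 -0.34  0.16] [-0.063  0.099 -0.035]
0.0595 19.22 0.05956 [ 0.5604 -0.2745  0.0717] [-1.15  1.02  0.03] [0.029 0.161 0.029]
0.059 19.43 0.05965 [ 0.5604 -0.2745  0.0717] [-2.16  0.13  1.26] [-0.001  0.266 -0.018]
```

```bash
python3 - <<'E'
from h import *
import cv2
x,y=.5605,-.2745
move_l([x,y,.085],rate=.02);wait(.2);st("lift")
move_l([x,y,.18],rate=.1);st("up")
b=read_camera("scene")[130:330,60:260,::-1]
cv2.imwrite("pics/g2.png",cv2.resize(b,None,fx=3,fy=3,interpolation=cv2.INTER_CUBIC))
E
```

```text
lift 20.45 0.05943 [ 0.5604 -0.2745  0.0848] [-0.49  0.87 -1.75] [ 0.02  -0.011  0.007]
up 21.55 0.05934 [ 0.56   -0.2741  0.179 ] [-0.83  1.05 -2.69] [ 0.056 -0.004  0.033]
```

View pics/g2.png

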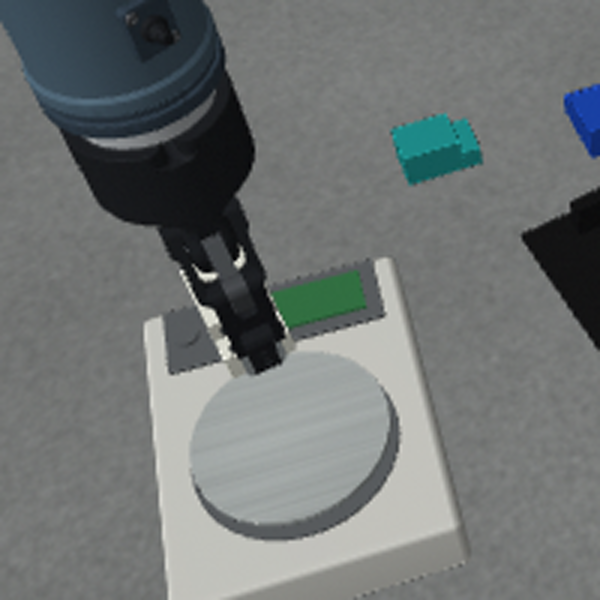

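```bash
python3 - <<'E'
from h import *
import cv2
cx,cy,w=.522,.344,-.146-np.pi/2
print(solve_ik([cx,cy,.023],[np.pi,0,w]))
move_l([.46,0,.2],[np.pi,0,-.85],rate=.15); st("mid")
move_l([.46,.30,.2],[np.pi,0,w],rate=.15); st("near")
move_l([cx,cy,.15],rate=.12); move_l([cx,cy,.075],rate=.08); wait(.3); st("over")
a=read_camera("scene")[70:220,330:480,::-1];b=read_camera("top")[150:300,30:180,::-1]
cv2.imwrite("pics/q1.png",cv2.resize(np.hstack([a,b]),None,fx=2.65,fy=2.65,interpolation=cv2.INTER_CUBIC))
E
```

```text
[0.39311249 0.53930631 1.59602807 0.         1.00625827 2.10990882]
mid 23.7 0.05943 [ 4.601e-01 -3.000e-04  2.000e-01] [ 0.89  0.21 -2.35] [-0.058 -0.03   0.003]
near 25.85 0.05921 [0.46   0.2996 0.1999] [ 0.62 -0.08 -3.15] [-0.037 -0.003  0.027]
over 28.15 0.05956 [0.5222 0.3441 0.0754] [-0.51  0.02 -2.81] [-0.034  0.036 -0.009]
```

View pics/q1.png

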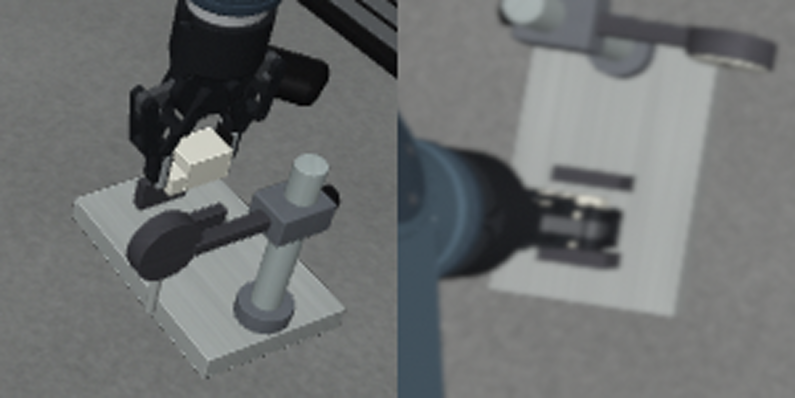

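```bash
python3 - <<'E'
from h import *
import cv2
k=8
def w(q,L):
    c,s=np.cos(q[2]),np.sin(q[2]);L=np.array(L,float)
    return np.c_[q[0]+c*L[:,0]-s*L[:,1],q[1]+s*L[:,0]+c*L[:,1],L[:,2]]
out=[]
for n,(u,v) in(("scene",(370,95)),("top",(75,205))):
    im=cv2.resize(read_camera(n)[v:v+60,u:u+50,::-1],None,fx=k,fy=k,interpolation=cv2.INTER_CUBIC)
    im=cv2.convertScaleAbs(im,alpha=1.2)
    def dr(q,L,col):
        p=((proj(n,w(q,L))-[u,v]+.5)*k).astype(int); cv2.polylines(im,[p.reshape(-1,1,2)],True,col,1)
    z=.0774;q=[.5222,.3441,-.146-np.pi/2]
    dr(q,[(-.03,.018,z+.03),(.015,.018,z+.03),(.015,-.018,z+.03),(-.03,-.018,z+.03)],(0,0,255))
    dr(q,[(.03,.018,z+.018),(.03,-.018,z+.018),(.03,-.018,z),(.03,.018,z)],(255,0,0))
    for x in(-.029,.029): dr([.522,.344,-.146],[(x-.006,-.025,.055),(x+.006,-.025,.055),(x+.006,.025,.055),(x-.006,.025,.055)],(0,200,0))
    out.append(im)
cv2.imwrite("pics/q2.png",np.hstack(out))
E
```

```text
(no output)
```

View pics/q2.png

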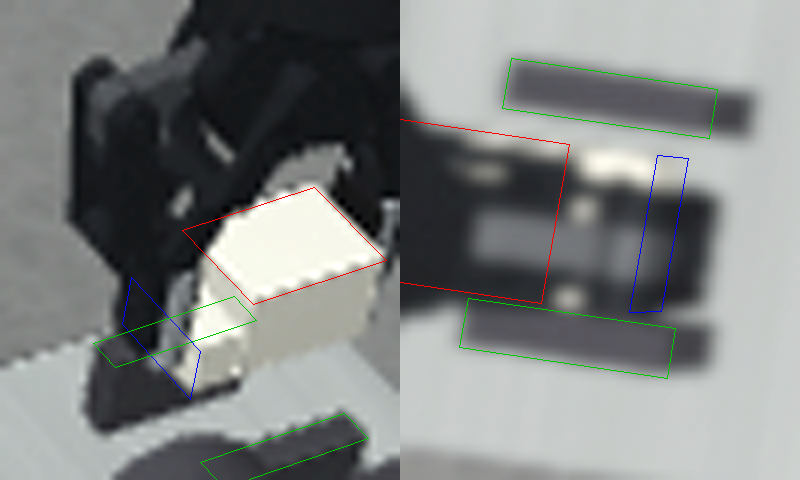

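The top view matches the predicted wireframes: guides at (610,95) and (570,340), with the piece centred between them. The scene view shows the low step on the dial side. I'll lower it now.

```bash
python3 - <<'E'
from h import *
cx,cy=.522,.344
for z,r in((.056,.05),(.04,.03),(.028,.02)):
    h=move_l([cx,cy,z],rate=r,f_stop=6); wait(.1); st((z,h))
    if h: raise SystemExit
for z in np.arange(.026,.0205,-.0005):
    move_l([cx,cy,z],rate=.008,f_stop=5); wait(.1); st(round(z,4))
    if sense()["contact_force"][2]>-.3: break
E
```

```text
(0.056, False) 28.98 0.05999 [0.5222 0.3441 0.0562] [ 0.65  0.16 -2.97] [-0.021 -0.014  0.004]
(0.04, False) 29.77 0.05937 [0.5222 0.3441 0.0402] [-0.06 -0.45 -2.98] [-0.076  0.023 -0.033]
(0.028, False) 30.62 0.0598 [0.5222 0.344  0.0282] [-0.03  0.1  -2.77] [-0.012 -0.045 -0.017]
0.026 31.12 0.05934 [0.522 0.344 0.026] [-0.49 -0.42 -2.63] [ 0.005 -0.03   0.019]
0.0255 31.47 0.05942 [0.522  0.344  0.0255] [ 0.24  0.36 -2.46] [ 0.02  -0.033  0.052]
0.025 31.82 0.05947 [0.522 0.344 0.025] [-0.63  0.11 -3.11] [-0.04  -0.005 -0.039]
0.0245 32.17 0.05928 [0.522  0.344  0.0245] [-0.19  0.07 -2.62] [-0.019 -0.004 -0.005]
0.024 32.52 0.05949 [0.522 0.344 0.024] [-0.96 -0.22 -2.6 ] [ 0.008 -0.012  0.022]
0.0235 32.87 0.05957 [0.522  0.344  0.0235] [ 0.11 -0.56 -3.85] [-0.034 -0.001  0.019]
0.023 33.22 0.05921 [0.5221 0.3441 0.0232] [-0.17 -0.17 -1.59] [-0.107  0.052 -0.043]
0.0225 33.57 0.05914 [0.5222 0.3441 0.0232] [-1.75 -0.12  5.16] [-0.43   0.531 -0.044]
```

```bash
python3 - <<'E'
from h import *
import cv2
cx,cy=.522,.344
gripper_to(.0605);gripper_to(.066);st("rel");gripper_to(.085)
move_l([cx,cy,.05],rate=.04);move_l([cx,cy,.2],rate=.15);move_l([.40,.0,.25],rate=.25);st("clear")
k=8
def w(q,L):
    c,s=np.cos(q[2]),np.sin(q[2]);L=np.array(L,float)
    return np.c_[q[0]+c*L[:,0]-s*L[:,1],q[1]+s*L[:,0]+c*L[:,1],L[:,2]]
out=[]
for n,(u,v) in(("scene",(365,110)),("top",(75,205))):
    full=read_camera(n);cv2.imwrite(f"pics/full_{n}.png",full[:,:,::-1])
    im=cv2.resize(full[v:v+60,u:u+50,::-1],None,fx=k,fy=k,interpolation=cv2.INTER_CUBIC)
    def dr(q,L,col):
        p=((proj(n,w(q,L))-[u,v]+.5)*k).astype(int); cv2.polylines(im,[p.reshape(-1,1,2)],True,col,1)
    z=.025;q=[.522,.344,-.146-np.pi/2]
    dr(q,[(-.03,.018,z+.03),(.015,.018,z+.03),(.015,-.018,z+.03),(-.03,-.018,z+.03)],(0,0,255))
    dr(q,[(.03,.018,z+.018),(.03,-.018,z+.018),(.03,-.018,z),(.03,.018,z)],(255,0,0))
    out.append(im)
cv2.imwrite("pics/f1.png",np.hstack(out))
E
```

```text
rel 34.02 0.06601 [0.522  0.344  0.0224] [-0.66  0.5  -0.06] [-0.011  0.013 -0.039]
clear 37.96 0.08499 [0.4    0.0006 0.2498] [ 0.14 -0.67  0.08] [0.056 0.009 0.035]
```

View pics/f1.png

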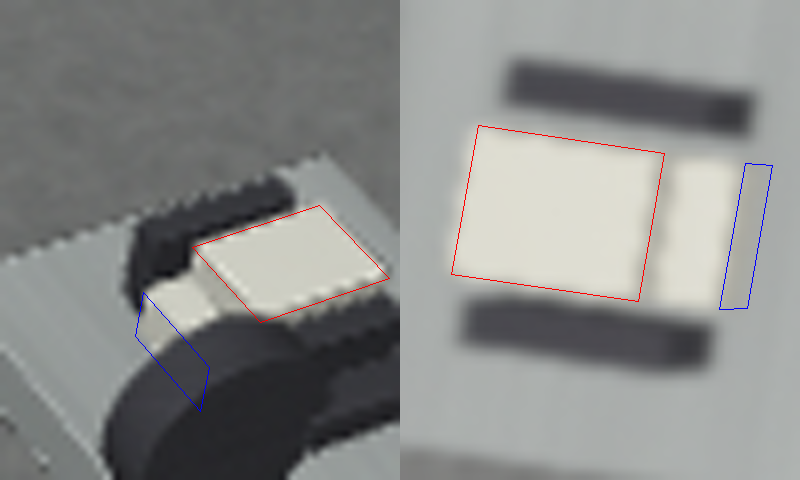

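```bash
python3 -c "
from cell import *
print(finish_job(), sense()['t'])"
```

```text
the job is handed in; nothing more can be done
the job is handed in; nothing more can be done
```

The job is done and handed in at about 38 s of the 67 s allowed, but `finish_job()` gave no verdict.

- **Cradle to balance:** I took the piece across its width and set it within about 1 mm of the pan's centre. I let go of it for roughly 5 s, longer than the two seconds asked. The last force reading before release was about 0.7 N.
- **Balance to comparator:** I regripped it end to end and lowered it between the guides, with the low step towards the dial. It touched down at about 5 N.
- **Last check:** The final pictures match the predicted pose. The piece lies flat and parallel between the guides, with gaps on both sides, and is centred along them to about 1 mm. The fingers are clear of everything.

Two things I could not confirm:
- **Grip force:** It can't be read directly. I kept it light by commanding openings only about 1 mm under the piece's size. The fingers stopped at 35.5 and 59.6 mm, and the piece never slipped.
- **Other objects:** I didn't inspect them again at the end. No unexpected contact force showed in the readings.

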